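# Thread a stencil onto its registration pins

## Robot

A 7-joint arm with a two-finger parallel gripper is mounted at the origin on the work surface. World frame = base frame: x ahead of the robot, y to its left, z up, the work surface at z = 0. Lengths are in m, angles in rad, forces in N, time in s.
With the tool pointing down it reaches from about 0.35 to 0.9 m from the base axis. Payload 19.9 kg.
Tool frame: the origin (TCP) lies at the very end of the fingers, on their centre line; the grasp point (between the pads) lies 19 mm behind it; z points along the fingers, y is the line along which they close (so a half turn about z gives the same grasp; the last joint's range is limited). The gripper opens to 94 mm and grips with 3 to 60 N. Pads are 16 mm wide; open, the fingers measure 119 mm over their backs; the gripper's body (75 mm by 177 mm) begins 78 mm behind the grasp point.
Start: joints at [-0.042, 0.417, -0.01, 1.614, 0.005, 1.111, -0.053], TCP at [0.625, 0, 0.205] pointing down, gripper open.
Joint ranges: [-2.81, 2.81], [-0.39, 2.02], [-1.27, 1.25], [0.06, 2.57], [-1.19, 4.33], [0.19, 2], [-2.82, 2.82]. Speed limits (rad/s): [1.89, 1.89, 2.39, 2.39, 3.01, 3.01, 3.01].

## Interface

Orientations are given as [roll, pitch, yaw] about the fixed x, y, z axes, in that order (R = Rz(yaw) Ry(pitch) Rx(roll)).
In Python, from station import * gives the robot as it stands.
- The arm moves only by the tool move_arm, never from a script. Its argument "steps" is one flat list of numbers, 7 for each row, row after row: the closure, from -1 (fully open) to 1 (shut), then the shift along the tool's x, y, z in m, then the turn, a rotation vector about the tool's x, y, z in degrees. In form: [claw, tx, ty, tz, wx, wy, wz, claw, tx, ty, tz, wx, wy, wz, ...]. A call has 1 to 8 rows; each row is the pose to reach, as a shift and turn from the pose commanded when the call began, along the tool's axes at that moment; what a row does not reach only later rows make up. A row lasts 1/8 s, in which the tool goes at most 62.5 mm and 10.7 degrees, less where a joint would pass 70% of its speed; a pose out of reach is approached as far as the arm can. A call with a gripper value outside its range is refused whole. The fingers move at their own pace and stop on an object; the grip force is fixed at half the most. Time passes only in rows, so rows that repeat a pose let the fingers close. It gives the time, the measured TCP pose, the force, the opening and the grip force at its end, in the units of the state.
- get_state(): the state, without advancing time (a new reading comes with each control period).
- capture(name): name is "scene" or "side" or "wrist"; returns a dict with "frame" (480x640x3 uint8, red, green, blue), "depth" (480x640 float32, m along the optical axis (not along the pixel's ray), 0 where there is no reading), "fx", "fy", "cx", "cy" (pixels), "origin" and "rotation" of the camera in the world; the wrist camera has in their place "hand_eye" (4x4, takes a point from camera to tool coordinates, whose origin is the TCP and whose axes are the flange's). Camera axes: x right, y down, z forward; pixel columns grow to the right and rows downward; lengths in m; the calibration is good to about 2 mm. A picture is of the moment at which its call begins: read the wrist's pose just before it.
- close_job(): hands the job in; it is judged then, once.
The state is a dict: "t": time; "joint_positions": joint angles; "qvel": joint speeds; "joint_efforts": joint torques, N m; "tool_pos": TCP position; "ee_rot": TCP orientation; "wrist_force": force on the tool from outside, world axes, zero at the start; "moment": the same for the moment, N m; "opening": finger opening in m; "gripper_force": force on a finger pad.
Only numpy, scipy, OpenCV 4.12 (cv2) and the standard library are available. Lean on these libraries where they do the work, as an engineer would, in place of code of your own. Each camera call takes 0.05 s, during which the arm holds its last target. There are 200 camera calls.

## Task

Fit the black plastic stencil onto the wooden stencilling bed: thread its two holes over the bed's two steel pins (either way round; where the pins stand along the bed has to be seen or felt), then press it down until the platen beneath it is fully home. Leave the stencil lying flat on the platen, let go, and do not disturb the jar, the cup or the can.

Things in the scene. Friction and masses are not known exactly. Their poses are not given: they have to be found in the camera images.
- bed: Fixed wooden stencilling bed, 250 mm (its x) by 170 mm (its y), rim 30 mm high; origin at the centre of its underside, on the table, z up. A plywood platen, 226 x 150 mm, bearing a canvas, lies in it; its top is 38 mm over the table when up, 30 mm when fully down. Two pins pass up through slots in the platen.
- pin_line (a point): Point on the bed's centre, 52 mm up, level with the pin tips; axes as the bed's. Two upright steel pins, 8 mm thick, 160 mm apart along x, y = 0, fixed in height, last 6 mm tapering to 3 mm. Both are on one strip clamped somewhere along the bed: their midpoint lies anywhere from -12 to +12 mm along x from this point, y = 0. That shift is not measured: find it by touch or eye.
- stencil_grip (a point): Centre of the wooden grip bar of the loose stencil, flat on the table. x along the bar and the plate's length, z up. Bar 70 (x) x 14 (y) x 30 mm high, amid the plate; point 15 mm below the bar's top, 20 mm above the plate's underside. Black plastic plate 210 (x) x 130 (y) x 5 mm, about 0.2 kg; two round 10 mm pin holes at x = -80 and +80 mm, y = 0; four 35 x 23 mm windows beside the bar.
- platen (a joint): Travel of the platen: 0 m when up, 0.008 m when fully down; starts at 0 to 0.003. Stiff in its guides: it bears the stencil's weight without moving, needs some 5 to 9 N more to sink, and stays where it is left.
- jar: Bystander: closed yellow plastic jar, 64 mm in diameter, 85 mm high; origin at the centre of its underside.
- cup: Bystander: empty paper cup, 72 mm in diameter, 85 mm high; origin at the centre of its underside.
- can: Bystander: steel can, 66 mm in diameter, 100 mm high; origin at the centre of its underside.
Mind the look-alikes: they are no part of the job. Of the things shaped like the part that bears stencil_grip, the black one is meant.

How it is judged:
At the end, for the whole second after the job is handed in: Platen down at least 7 of its 8 mm; the stencil, both pins through its holes, lies on it upright and flat (0.03 rad, 2.5 mm), lengthwise along the bed (0.05 rad), its centre within 16 mm along and 4 mm across of the bed's centre (value of joint platen above 0.007 m and z of stencil_grip in the frame of bed between 0.046 and 0.0525 m and x of stencil_grip in the frame of bed between -0.016 and 0.016 m and y of stencil_grip in the frame of bed between -0.004 and 0.004 m and angle between the x axis of stencil_grip and the x axis of bed, either way round below 0.05 rad and angle between stencil_grip's own z axis and vertical below 0.03 rad); the robot touches nothing.
It fails at once if the jar is moved or tipped (distance of jar from where it was at the start of the episode above 0.03 m or angle between jar's own z axis and vertical above 0.4 rad).
It fails at once if the cup is moved or tipped (distance of cup from where it was at the start of the episode above 0.03 m or angle between cup's own z axis and vertical above 0.4 rad).
It fails at once if the can is moved or tipped (distance of can from where it was at the start of the episode above 0.03 m or angle between can's own z axis and vertical above 0.4 rad).
It also fails if it takes over 58 s, if anything falls off the work surface, if the arm or the gripper's body presses on something with over 40 N, if the wrist force passes 120 N, or if a joint passes its speed limit or range.

## Working session

There is one attempt and no reset: what is moved stays moved. The work goes in short steps, Python scripts to look and compute and a tool call to move; the robot and the scene stay as the last step left them, time stands still between calls to the robot, and variables do not carry over. Pictures are saved under pics/ and viewed, at most 10 in all, crops included, and the job is handed in when it is done.

Besides the shell and the picture viewer there is one more tool, called after "Emit:" as a command line: name --argument value ..., lists and objects as JSON in quotes. move_arm: Moves the arm, as the interface text tells. Its arguments: {"type":"object","properties":{"steps":{"type":"array"}},"required":["steps"]}

```bash
mkdir -p pics; ls; python3 - <<'E'
from station import *
import cv2,numpy as np
s=get_state();print(s['t'],s['tool_pos'],s['ee_rot'])
ims=[]
for n in ('scene','side'):
    c=capture(n);np.savez(f'pics/{n}0.npz',**c);print(n,c['origin'],c['rotation'],c['fx'],c['cx'],c['cy'])
    cv2.imwrite(f'pics/{n}0.png',c['frame'][:,:,::-1])
E
```

```text
pics
0.0 [6.24604967e-01 1.37303794e-05 2.04808032e-01] [-3.14031455e+00  5.19586705e-05  1.57080742e+00]
scene [0.98283715 0.86471704 1.18053915] [-2.43600888 -0.00995015  2.65444643] 504.4891198486826 322.5639018800329 235.9946068448938
side [ 0.36976344 -0.94551283  1.0306226 ] [-2.36318936 -0.01710361 -0.1367287 ] 540.8526008132743 310.8005615567039 240.20397182237622
```

View pics/scene0.png

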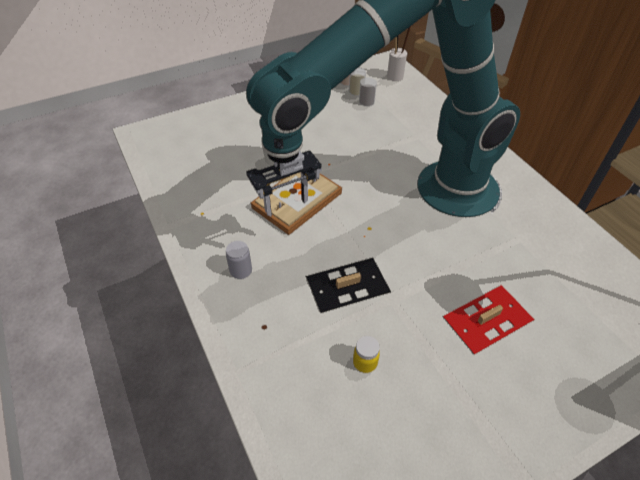

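View pics/side0.png

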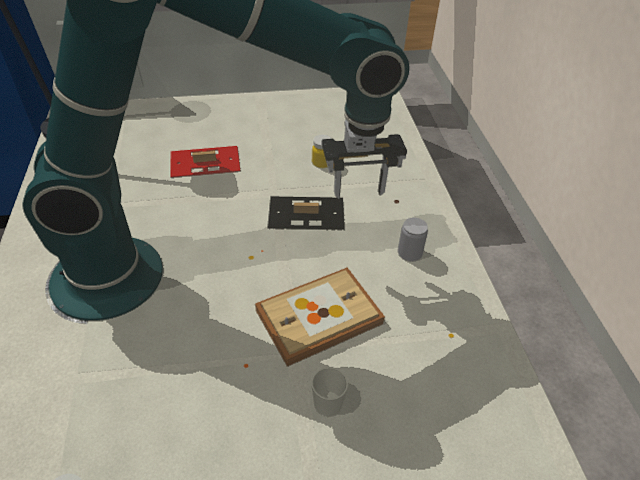

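The black stencil is at scene (348,284) and side (306,213). The one look-alike is the red stencil at scene (488,319) and side (205,161). The bed is at scene (297,203) and side (320,313), the can at side (413,240), the jar at scene (367,355) and the cup at side (330,392). I choose the black stencil.

```bash
cat > h.py <<'E'
import numpy as np,cv2
from scipy.spatial.transform import Rotation as R
def cam(c,s=None):
    if 'hand_eye' in c:
        T=np.eye(4);T[:3,:3]=R.from_euler('xyz',s['ee_rot']).as_matrix();T[:3,3]=s['tool_pos'];T=T@c['hand_eye'];return T[:3,:3],T[:3,3]
    r=np.array(c['rotation']);return (R.from_euler('xyz',r).as_matrix() if r.size==3 else r),np.array(c['origin'])
def rays(c,M,uv):
    uv=np.atleast_2d(uv).astype(float)
    d=np.c_[(uv[:,0]-c['cx'])/c['fx'],(uv[:,1]-c['cy'])/c['fy'],np.ones(len(uv))]
    return d@M.T
def plane(c,uv,z,s=None):
    M,o=cam(c,s);d=rays(c,M,uv);return o+d*((z-o[2])/d[:,2])[:,None]
def cloud(c,s=None):
    M,o=cam(c,s);v,u=np.mgrid[:480,:640];d=rays(c,M,np.c_[u.ravel(),v.ravel()])
    P=(o+d*c['depth'].ravel()[:,None]).reshape(480,640,3);P[c['depth']==0]=np.nan;return P
def comp(mask,uv):
    n,l=cv2.connectedComponents(mask.astype(np.uint8));return l==l[uv[1],uv[0]]
def rect(xy):
    (c,wh,a)=cv2.minAreaRect((xy*1000).astype(np.float32));
    if wh[0]<wh[1]: wh=wh[::-1];a+=90
    return np.round(c,1),np.round(wh,1),round((a+90)%180-90,1)
E
python3 - <<'E'
from h import *
L=lambda n:dict(np.load(f'pics/{n}0.npz'))
S,D=L('scene'),L('side')
for n,c,uv,bp in (('scene',S,(325,290),(275,205)),('side',D,(285,205),(275,310))):
    f=c['frame'].astype(int)
    m=comp(f.max(2)<60,uv);ys,xs=np.nonzero(m);print(n,'stencil',m.sum(),rect(plane(c,np.c_[xs,ys],.005)[:,:2]))
    P=cloud(c);x0=plane(c,bp,.03)[0];print(x0)
    z=P[:,:,2];mm=(z>.022)&(z<.05)&(np.hypot(P[:,:,0]-x0[0],P[:,:,1]-x0[1])<.3)
    mm=comp(mm,bp);print(n,'bed',mm.sum(),rect(P[mm][:,:2]),np.percentile(z[mm],[5,50,95]))
    # objects
    for k,(u,v) in dict(can=(238,250) if n=='scene' else (413,235),jar=(367,350) if n=='scene' else (320,155),cup=(0,0) if n=='scene' else (330,385)).items(): print(k,P[v,u])
f=D['frame'][255:370,240:400,::-1]
a=cv2.resize(f,None,fx=4.5,fy=4.5,interpolation=cv2.INTER_CUBIC)
cv2.imwrite('pics/bed0.png',a)
a=cv2.resize(S['frame'][250:320,295:400,::-1],None,fx=5,fy=5,interpolation=cv2.INTER_CUBIC);cv2.imwrite('pics/st0.png',a)
from station import *
print(get_state()['t']);c=capture('wrist');print(c['hand_eye'],c['fx'])
E
```

```text
scene stencil 2025 (array([524.3, 174.3]), array([207.1, 127.5]), -8.5)
[ 0.58703098 -0.17885472  0.03      ]
scene bed 2234 (array([ 503.7, -188.1]), array([261.7, 174.8]), 18.0) [0.02711592 0.03675155 0.04176481]
can [ 0.77227402 -0.00461974  0.10165302]
jar [0.61055697 0.41200335 0.08741447]
cup [ 1.22538289 -2.30354894 -0.06075962]
side stencil 1784 (array([527.3, 165.3]), array([206.6, 131.7]), -8.4)
[ 0.40862707 -0.18388301  0.03      ]
side bed 6506 (array([ 509.5, -193.8]), array([252.8, 175.5]), 20.0) [0.02561502 0.03338288 0.03724224]
can [ 0.76535566 -0.04268518  0.09172979]
jar [0.59506736 0.36518682 0.04956099]
cup [ 0.50382847 -0.38773866  0.02705596]
0.1
[[ 4.54710021e-04 -9.64425179e-01 -2.64355572e-01  7.67033085e-02]
 [ 9.99999897e-01  4.36304967e-04  1.28336534e-04 -2.10207656e-04]
 [-8.43133592e-06 -2.64355603e-01  9.64425277e-01 -1.78466453e-01]
 [ 0.00000000e+00  0.00000000e+00  0.00000000e+00  1.00000000e+00]] 429.8621627342767
```

View pics/bed0.png

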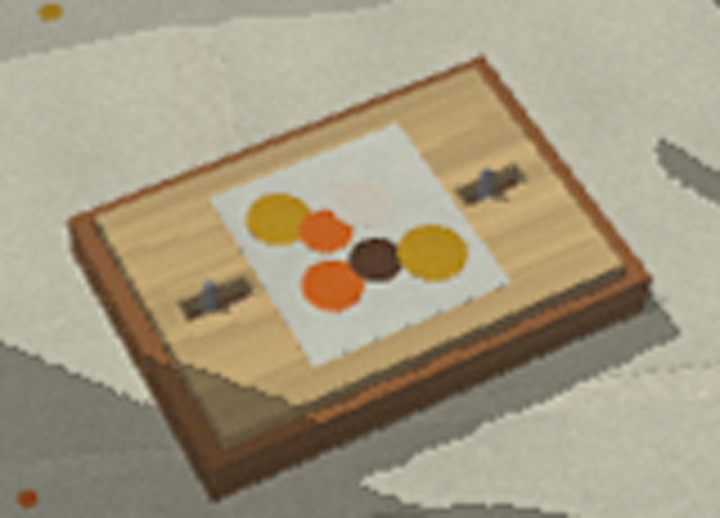

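View pics/st0.png

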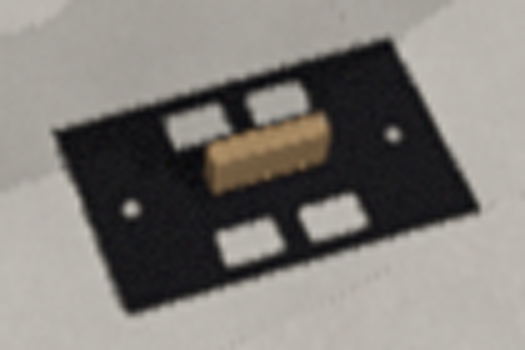

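Crops: bed's two pins at side px about (286,320) and (348,295), in slots. The part in the stencil crop is the black plate with the wooden bar and two holes, so the choice is right. Next I look at the bed from above with the wrist camera.

Emit:
move_arm --steps '[-1,-0.024,-0.015,-0.005,0,0,9,-1,-0.048,-0.029,-0.01,0,0,18,-1,-0.072,-0.044,-0.015,0,0,27,-1,-0.095,-0.058,-0.02,0,0,36,-1,-0.119,-0.073,-0.025,0,0,45,-1,-0.143,-0.088,-0.03,0,0,54,-1,-0.167,-0.102,-0.035,0,0,62,-1,-0.19,-0.117,-0.04,0,0,70]'

```text
t: 1.15
tool_pos: [0.5073, -0.1907, 0.2455]
ee_rot: [-3.141, 0.0, 0.344]
wrist_force: [0.1, -0.0, -0.2]
opening: 0.0941
gripper_force: 0.0
```

Emit:
move_arm --steps '[-1,0,0,0,0,0,0,-1,0,0,0,0,0,0]'

```text
t: 1.4
tool_pos: [0.5082, -0.1894, 0.2453]
ee_rot: [-3.141, 0.0, 0.351]
wrist_force: [-0.4, -0.5, 0.3]
opening: 0.0939
gripper_force: 0.0
```

```bash
cat > look.py <<'E'
import sys,pickle
from h import *
from station import *
s=get_state();c=capture('wrist');n=sys.argv[1]
pickle.dump((s,c),open(f'pics/{n}.pkl','wb'));cv2.imwrite(f'pics/{n}.png',c['frame'][:,:,::-1])
print(s['t'],s['tool_pos'],s['ee_rot'],s['wrist_force'],s['opening'])
E
python3 look.py w1
```

```text
1.4 [ 0.50820171 -0.1893696   0.24527363] [-3.14128852e+00  1.24129625e-04  3.51179853e-01] [-0.36051721 -0.4614768   0.33123065] 0.09386661459652215
```

View pics/w1.png

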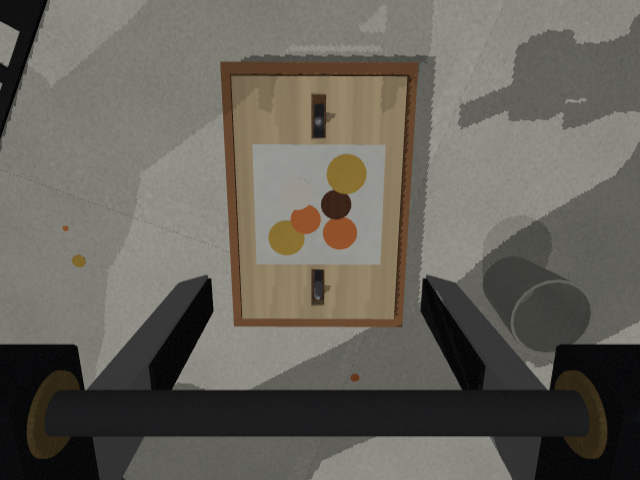

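The bed fills px (221,63)–(402,326). The pins show in dark slots near (319,121) and (318,290). The cup is at the lower right and is clear.

```bash
python3 - <<'E'
from h import *;import pickle
s,c=pickle.load(open('pics/w1.pkl','rb'))
f=c['frame'];P=cloud(c,s)
z=P[:,:,2];m=(z>.024)&(z<.05);m=comp(m,(300,250))
print(rect(P[m][:,:2]),np.nanmedian(z[150:240,260:380]))
hsv=cv2.cvtColor(f,cv2.COLOR_RGB2HSV)
# rim: reddish brown mask, lying within depth range
ctr,_=cv2.findContours(m.astype(np.uint8),0,1);k=max(ctr,key=len)
q=cv2.approxPolyDP(cv2.convexHull(k),8,True)[:,0];print(q.tolist());Q=plane(c,q,.03,s)[:,:2];print(Q.round(4).tolist(),rect(Q))
for a,b in ((95,145),(265,312)):
    g=f[a:b,300:335];dd=z[a:b,300:335]
    print('max z',np.nanmax(dd))
A=[cv2.resize(f[a:a+50,295:345,::-1],(400,400),interpolation=cv2.INTER_NEAREST) for a in (92,262)]
cv2.imwrite('pics/pins1.png',np.hstack(A))
E
```

```text
(array([ 506.3, -191.7]), array([251. , 170.6]), 19.9) 0.035868211193031296
[[220, 61], [417, 62], [401, 326], [234, 325]]
[[0.5951, -0.0696], [0.6523, -0.228], [0.4187, -0.313], [0.3617, -0.1545]] (array([ 506.9, -191.3]), array([248.9, 168.5]), 20.0)
max z 0.053304962394121524
max z 0.05187009128812531
```

View pics/pins1.png

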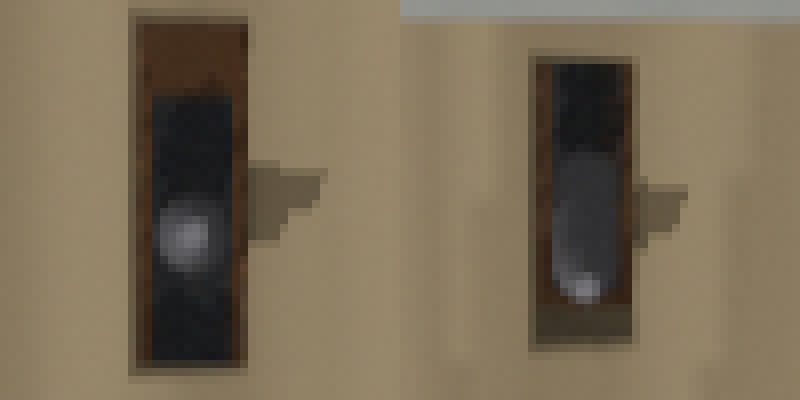

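The pin tips are at px (318.3,121.3) and (317.6,297.8). I cast them at z = 52 mm and expect 160 mm between them.

```bash
python3 - <<'E'
from h import *;import pickle
s,c=pickle.load(open('pics/w1.pkl','rb'))
T=plane(c,[(318.3,121.3),(317.6,297.8)],.052,s)[:,:2];d=T[0]-T[1];mid=T.mean(0)
print(T,np.hypot(*d),np.degrees(np.arctan2(d[1],d[0])),mid)
a=np.radians(20);ex=np.array([np.cos(a),np.sin(a)]);ey=np.array([-ex[1],ex[0]])
b=np.array([.5066,-.1915]);print((mid-b)@ex,(mid-b)@ey)
# next move: to above stencil (0.526,0.170), z .2
y=s['ee_rot'][2];tx=np.array([np.cos(y),np.sin(y)]);ty=np.array([tx[1],-tx[0]])
v=np.array([.526,.17])-s['tool_pos'][:2];print('move',v@tx,v@ty)
E
```

```text
[[ 0.57741477 -0.16559462]
 [ 0.42757209 -0.22005767]] 0.15943353245566208 19.974595851141604 [ 0.50249343 -0.19282614]
-0.00431247800390301 0.00015836248874435025
move 0.1403372758330288 -0.3313136567863152
```

Emit:
move_arm --steps '[-1,0.018,-0.041,0.0,0,0,4,-1,0.035,-0.083,0.0,0,0,8,-1,0.053,-0.124,0.0,0,0,12,-1,0.07,-0.165,0.005,0,0,16,-1,0.088,-0.207,0.01,0,0,20,-1,0.105,-0.248,0.015,0,0,24,-1,0.123,-0.29,0.02,0,0,28,-1,0.14,-0.331,0.02,0,0,28.5]'

```text
t: 2.45
tool_pos: [0.5258, 0.1713, 0.2248]
ee_rot: [3.141, 0.001, -0.147]
wrist_force: [1.0, -0.4, 0.6]
opening: 0.0938
gripper_force: 0.0
```

Emit:
move_arm --steps '[-1,0,0,0,0,0,0,-1,0,0,0,0,0,0]'

```text
t: 2.7
tool_pos: [0.5262, 0.1688, 0.2252]
ee_rot: [3.141, 0.0, -0.147]
wrist_force: [-0.4, -0.4, 0.1]
opening: 0.0943
gripper_force: 0.0
```

```bash
python3 look.py w2; cat > st.py <<'E'
from h import *;import pickle
s,c=pickle.load(open('pics/w2.pkl','rb'));f=c['frame'].astype(int);P=cloud(c,s)
m=(f.max(2)<70).astype(np.uint8)
n,l,st,ce=cv2.connectedComponentsWithStats(m)
for i in range(1,n):
    if st[i,4]>500: print(i,st[i],ce[i])
z=P[:,:,2]
b=(z>.028)&(z<.042)&(f[:,:,0]>f[:,:,2]+25)
n,l,st,ce=cv2.connectedComponentsWithStats(b.astype(np.uint8))
for i in range(1,n):
    if st[i,4]>200:
        ys,xs=np.nonzero(l==i);print('bar',st[i],np.median(z[l==i]),rect(plane(c,np.c_[xs,ys],.035,s)[:,:2]))
E
python3 st.py
```

```text
2.7 [0.52620827 0.16881686 0.22516344] [ 3.14114134e+00  4.21017933e-04 -1.47184457e-01] [-0.38070626 -0.42686048  0.09312074] 0.09430084332710169
7 [  239    87   148   220 25429] [312.98462385 191.85107554]
27 [    0   276   640   204 61047] [317.29254509 399.67375956]
bar [ 590   58   50  167 3815] 0.030227793394595748 (array([538.8, -88.2]), array([139.4,  39. ]), 2.8)
bar [ 31 121  45  74 660] 0.0352866901900199 (array([601.8, 379.1]), array([61.4, 29.8]), -3.9)
bar [ 305  170   16   79 1230] 0.03399553207490996 (array([524.9, 172.4]), array([69.7, 13.4]), -8.3)
```

View pics/w2.png

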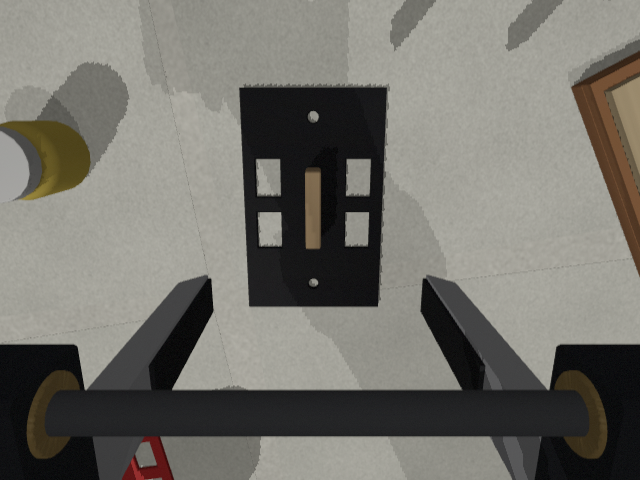

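The black stencil is centred at px (313,195), with its bar at (313,208) and holes at (314,117) and (313,283). The bar measures 69.7 x 13.4 mm at (0.5249, 0.1724), which matches the given size, so I descend and grip it.

Emit:
move_arm --steps '[-1,-0.002,-0.0035,0.04,0,0,0,-1,-0.002,-0.0035,0.08,0,0,0,-1,-0.002,-0.0035,0.12,0,0,0,-1,-0.002,-0.0035,0.16,0,0,0,-1,-0.002,-0.0035,0.19,0,0,0,-1,-0.002,-0.0035,0.207,0,0,0,-1,-0.002,-0.0035,0.216,0,0,0,-1,-0.002,-0.0035,0.216,0,0,0]'

```text
t: 3.75
tool_pos: [0.5251, 0.1725, 0.0097]
ee_rot: [-3.142, -0.0, -0.149]
wrist_force: [-0.1, 0.3, 0.6]
opening: 0.0941
gripper_force: 0.0
```

Emit:
move_arm --steps '[1,0,0,0,0,0,0,1,0,0,0,0,0,0,1,0,0,0,0,0,0,1,0,0,0,0,0,0,1,0,0,0,0,0,0,1,0,0,0,0,0,0,1,0,0,0,0,0,0,1,0,0,0,0,0,0]'

```text
t: 4.75
tool_pos: [0.5249, 0.1726, 0.0094]
ee_rot: [3.141, 0.0, -0.148]
wrist_force: [-0.6, -0.1, 0.1]
opening: 0.0175
gripper_force: 0.0
```

Emit:
move_arm --steps '[1,0,0,0,0,0,0,1,0,0,0,0,0,0,1,0,0,0,0,0,0,1,0,0,-0.02,0,0,0,1,0,0,-0.05,0,0,0,1,0,0,-0.08,0,0,0,1,0,0,-0.11,0,0,0,1,0,0,-0.11,0,0,0]'

```text
t: 5.75
tool_pos: [0.5258, 0.173, 0.1212]
ee_rot: [-3.14, -0.003, -0.148]
wrist_force: [-0.1, -0.2, -2.3]
opening: 0.014
gripper_force: 30.0
```

```bash
python3 look.py w3; python3 - <<'E'
from h import *;import pickle
s,c=pickle.load(open('pics/w3.pkl','rb'));f=c['frame'].astype(int);P=cloud(c,s)
z=P[:,:,2];m=(f.max(2)<75)&(z<.135)&(z>.08)
n,l,st,ce=cv2.connectedComponentsWithStats(m.astype(np.uint8));i=1+np.argmax(st[1:,4]);print(st[i],ce[i],np.nanmedian(z[l==i]))
# holes inside filled plate
k=(l==i).astype(np.uint8);ct,h=cv2.findContours(k,cv2.RETR_CCOMP,cv2.CHAIN_APPROX_NONE)
for q,hh in zip(ct,h[0]):
    if hh[3]>=0 and cv2.contourArea(q)>60: print(cv2.contourArea(q),cv2.boundingRect(q))
E
```

```text
5.75 [0.52582643 0.17304697 0.12115262] [-3.13991946e+00 -2.72244678e-03 -1.48315753e-01] [-0.09367975 -0.24715239 -2.3148567 ] 0.014004506244623061
[  153    46   328   298 68898] [316.87660019 164.92112979] 0.11605026448951644
3711.0 (383, 200, 55, 75)
3747.0 (196, 200, 56, 75)
508.0 (304, 98, 26, 27)
```

View pics/w3.png

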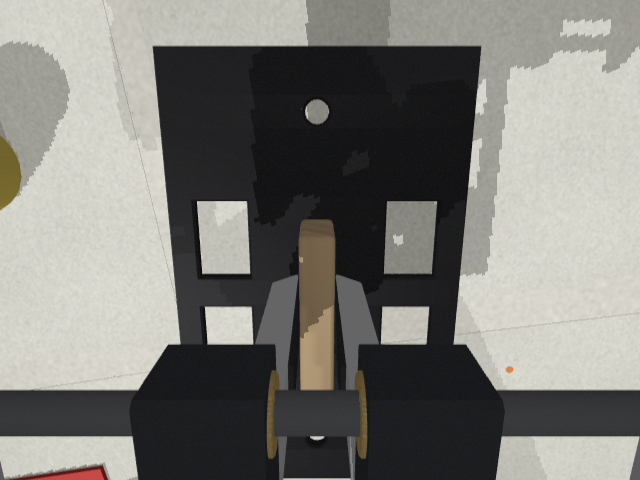

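The stencil is gripped centrally, with the front hole at px (316.5,111) and the plate's front corners at (153,46) and (481,46). Now to work out where it lies in the tool frame and the move to the bed.

```bash
cat > tgt.py <<'E'
from h import *;import pickle
s,c=pickle.load(open('pics/w3.pkl','rb'));H=c['hand_eye']
def tool(uv,zt):
    d=rays(c,H[:3,:3],uv);o=H[:3,3];return o+d*((zt-o[2])/d[:,2])[:,None]
f=c['frame'].astype(int)
# hole centroid (bright in plate)
m=(f.max(2)>75).astype(np.uint8)[90:135,295:340];n,l,st,ce=cv2.connectedComponentsWithStats(m);i=1+np.argmax(st[1:,4]);h=ce[i]+[295,90];print('hole px',h,st[i])
top=tool(h,.0044);bot=tool(h,.0094);print('hole tool',top,bot)
C=tool([(153.5,46),(481,46)],.0044);print('corners',C, 'width',np.linalg.norm(C[1]-C[0]),'yaw',np.degrees(np.arctan2(C[1,0]-C[0,0],C[1,1]-C[0,1])),'mid',C.mean(0))
E
python3 tgt.py
```

```text
hole px [316.46781116 111.36480687] [ 10   9  24  25 466]
hole tool [[0.07897937 0.00020874 0.0044    ]] [[0.07903901 0.00020636 0.0094    ]]
corners [[ 0.10368572 -0.0639629   0.0044    ]
 [ 0.10373787  0.06496057  0.0044    ]] width 0.12892347819248498 yaw 0.02317617225241273 mid [0.10371179 0.00049884 0.0044    ]
```

Emit:
move_arm --steps '[1,0.003,0.03,0,0,0,-2,1,0.007,0.08,0,0,0,-6,1,0.011,0.13,0,0,0,-10,1,0.016,0.185,0,0,0,-14.5,1,0.021,0.24,0,0,0,-19,1,0.025,0.295,0,0,0,-23,1,0.029,0.34,0,0,0,-26.5,1,0.0315,0.365,0,0,0,-28.5]'

```text
t: 6.8
tool_pos: [0.5007, -0.1953, 0.1179]
ee_rot: [-3.141, 0.002, 0.348]
wrist_force: [1.0, 0.2, -1.4]
opening: 0.0137
gripper_force: 30.0
```

Emit:
move_arm --steps '[1,0,0,0.01,0,0,0,1,0,0,0.025,0,0,0,1,0,0,0.04,0,0,0,1,0,0,0.044,0,0,0,1,0,0,0.044,0,0,0,1,0,0,0.044,0,0,0]'

```text
t: 7.55
tool_pos: [0.5024, -0.193, 0.0758]
ee_rot: [3.141, -0.0, 0.349]
wrist_force: [-0.8, -0.1, -1.2]
opening: 0.0139
gripper_force: 30.0
```

```bash
python3 look.py w4; python3 - <<'E'
import cv2
a=cv2.imread('pics/w4.png');a1=cv2.resize(a[85:140,285:350],None,fx=7,fy=7,interpolation=cv2.INTER_NEAREST)
b=cv2.resize(a[:345,140:500],None,fx=.9,fy=.9)
import numpy as np
H=max(a1.shape[0],b.shape[0]);p=lambda x:cv2.copyMakeBorder(x,0,H-x.shape[0],0,0,0)
cv2.imwrite('pics/w4c.png',np.hstack([p(a1),p(b)]))
E
```

```text
7.55 [ 0.50238047 -0.19295985  0.07584205] [ 3.14115885e+00 -4.85633621e-04  3.49196950e-01] [-0.79775913 -0.13604059 -1.23097413] 0.013946417453658676
```

View pics/w4c.png

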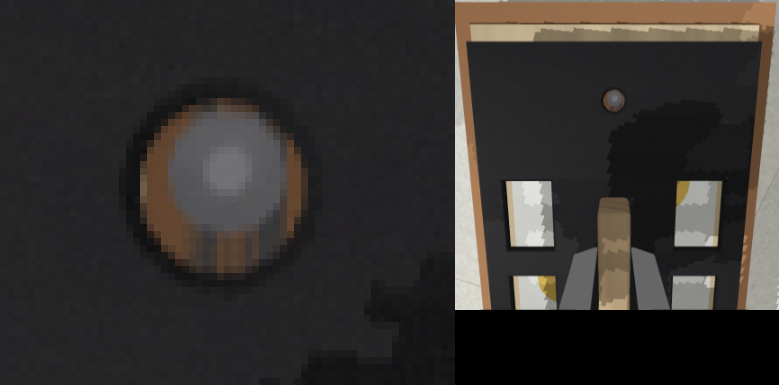

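The pin tip shows through the front hole, at px (317.1,108.9), almost centred. The needed correction is computed next.

```bash
python3 - <<'E'
from h import *;import pickle
s,c=pickle.load(open('pics/w4.pkl','rb'));H=c['hand_eye']
def tool(uv,zt):
    d=rays(c,H[:3,:3],uv);o=H[:3,3];return o+d*((zt-o[2])/d[:,2])[:,None]
print('pin',tool((317.1,108.9),s['tool_pos'][2]-.052))
print('hole',tool((285+216/7-.5,85+185/7-.5),.0044),tool((285+223/7-.5,85+187/7-.5),.0094))
E
```

```text
pin [[0.08019635 0.00037115 0.02384205]]
hole [[ 0.07906218 -0.00035924  0.0044    ]] [[7.90121947e-02 4.60791439e-05 9.40000000e-03]]
```

Emit:
move_arm --steps '[1,0.001,0.0004,0.002,0,0,0,1,0.001,0.0004,0.006,0,0,0,1,0.001,0.0004,0.01,0,0,0,1,0.001,0.0004,0.014,0,0,0,1,0.001,0.0004,0.018,0,0,0,1,0.001,0.0004,0.022,0,0,0,1,0.001,0.0004,0.025,0,0,0,1,0.001,0.0004,0.025,0,0,0]'

```text
t: 8.6
tool_pos: [0.503, -0.193, 0.0502]
ee_rot: [-3.141, 0.0, 0.349]
wrist_force: [-0.6, -0.0, -1.9]
opening: 0.0139
gripper_force: 30.0
```

There is no side force 11 mm down the pins, so it is threaded. Now pressing.

Emit:
move_arm --steps '[1,0,0,0.003,0,0,0,1,0,0,0.005,0,0,0,1,0,0,0.007,0,0,0,1,0,0,0.0085,0,0,0,1,0,0,0.01,0,0,0,1,0,0,0.0105,0,0,0,1,0,0,0.011,0,0,0,1,0,0,0.011,0,0,0]'

```text
t: 9.6
tool_pos: [0.5031, -0.193, 0.0397]
ee_rot: [-3.142, -0.0, 0.349]
wrist_force: [-2.4, 1.0, 6.2]
opening: 0.0139
gripper_force: 30.0
```

Emit:
move_arm --steps '[1,0,0,0.0005,0,0,0,1,0,0,0.001,0,0,0,1,0,0,0.001,0,0,0,1,0,0,0.001,0,0,0]'

```text
t: 10.1
tool_pos: [0.5032, -0.193, 0.0393]
ee_rot: [-3.142, -0.0, 0.349]
wrist_force: [-7.2, 3.0, 20.6]
opening: 0.0138
gripper_force: 30.0
```

The force rose to 20 N at underside 29.9 mm, so the platen is home. Now I ease off, open and retreat.

Emit:
move_arm --steps '[1,0,0,-0.001,0,0,0,-0.6,0,0,-0.001,0,0,0,-0.6,0,0,-0.001,0,0,0,-0.6,0,0,-0.001,0,0,0,-0.6,0,0,-0.001,0,0,0,-0.6,0,0,-0.001,0,0,0,-0.6,0,0,-0.02,0,0,0,-0.6,0,0,-0.05,0,0,0]'

```text
t: 11.1
tool_pos: [0.5025, -0.1928, 0.0884]
ee_rot: [-3.141, 0.002, 0.349]
wrist_force: [0.1, -0.4, 0.2]
opening: 0.0749
gripper_force: 0.0
```

Emit:
move_arm --steps '[-0.6,0,0,-0.04,0,0,0,-0.6,0,0,-0.08,0,0,0,-0.6,0,0,-0.12,0,0,0,-0.6,0,0,-0.15,0,0,0,-0.6,0,0,-0.15,0,0,0,-0.6,0,0,-0.15,0,0,0]'

```text
t: 11.85
tool_pos: [0.5028, -0.1929, 0.2378]
ee_rot: [-3.141, 0.001, 0.349]
wrist_force: [0.5, -0.2, -1.0]
opening: 0.0751
gripper_force: 0.0
```

```bash
python3 look.py w5; python3 - <<'E'
from h import *;import pickle
s,c=pickle.load(open('pics/w5.pkl','rb'));f=c['frame'].astype(int);P=cloud(c,s);z=P[:,:,2]
m=comp((f.max(2)<75)&(z<.06)&(z>.02),(316,80)) ;print(m.sum(),rect(P[m][:,:2]),np.nanmedian(z[m]))
q=P[m];A=np.c_[q[:,:2]-q[:,:2].mean(0),np.ones(len(q))];print('tilt,z',np.linalg.lstsq(A,q[:,2],rcond=None)[0])
b=np.array([.5066,-.1915]);ex=np.array([np.cos(.349),np.sin(.349)]);d=np.array(rect(q[:,:2])[0])/1000-b;print(d@ex,d@[-ex[1],ex[0]])
E
```

```text
11.85 [ 0.50283603 -0.19287992  0.23779231] [-3.14114613e+00  6.55528233e-04  3.49073233e-01] [ 0.49128019 -0.20336601 -0.95144836] 0.07508202283488734
278947 (array([ 489.8, -239.1]), array([557.3, 523.9]), -58.5) 0.0003820384361214457
 ** On entry to DLASCL parameter number  4 had an illegal value
 ** On entry to DLASCL parameter number  4 had an illegal valueTraceback (most recent call last):
  File "<stdin>", line 4, in <module>
    x, resids, rank, s = _umath_linalg.lstsq(a, b, rcond,
                         ~~~~~~~~~~~~~~~~~~~^^^^^^^^^^^^^
                                             signature=signature)
                                             ^^^^^^^^^^^^^^^^^^^^
    raise LinAlgError("SVD did not converge in Linear Least Squares")
numpy.linalg.LinAlgError: SVD did not converge in Linear Least Squares
```

View pics/w5.png

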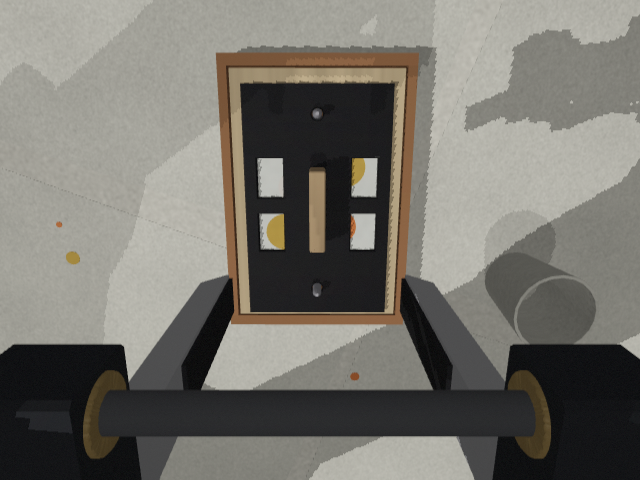

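Both pins stand through the holes, at (317,113) and (317,289), and the plate lies square in the bed. One height check of plate and platen follows, from the same picture.

```bash
python3 - <<'E'
from h import *;import pickle
s,c=pickle.load(open('pics/w5.pkl','rb'));f=c['frame'].astype(int);P=cloud(c,s);z=P[:,:,2]
m=comp((f.max(2)<75)&(z<.05)&(z>.025),(300,140));q=P[m]
print(m.sum(),rect(q[:,:2]),np.median(z[m]))
A=np.c_[q[:,:2]-q[:,:2].mean(0),np.ones(len(q))];print('tilt,z',np.linalg.lstsq(A,q[:,2],rcond=None)[0])
print('platen',np.nanmedian(z[70:79,240:390]),'canvas',np.nanmedian(z[165:190,262:280]),'rim',np.nanmedian(z[57:62,230:400]),'table',np.nanmedian(z[150:250,450:480]))
E
```

```text
27521 (array([ 502.4, -193.8]), array([210.1, 130.8]), 19.9) 0.03410338462629092
tilt,z [0.00014978 0.00035977 0.03411722]
platen 0.029117018324725297 canvas 0.029492705944630493 rim 0.029101004282696963 table -0.00023493635517057854
```

The platen is level with the 30 mm rim (29.1 mm for both), and the plate is flat and centred. Handing in.

```bash
python3 -c "
from station import *
print(close_job())"
```

```text
the job is handed in; nothing more can be done
None
```

The black stencil is threaded over both pins and lies flat on the fully pressed platen; the gripper has let go, the jar, cup and can were never approached, and I handed the job in at about 12 s (no verdict shown).

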